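# Deal the sample pots into two trays

## Robot

A 6-joint arm with a two-finger parallel gripper is mounted at the origin on a cart in front of the work surface, level with it; the furniture and walls round the work are solid. World frame = base frame: x ahead of the robot, y to its left, z up, the work surface at z = 0. Lengths are in m, angles in rad, forces in N, time in s.
With the tool pointing down it reaches from about 0.375 to 0.9 m from the base axis. Payload 3.1 kg.
Tool frame: the origin (TCP) lies midway between the tips of the shut fingers; the grasp point (between the pads) lies 19 mm behind it (manip.hold_point_z is the distance from the TCP to the grasp point, in m); x points along the fingers, y is the direction in which the jaws open and shut, and the axes are right-handed (so a half turn about x gives the same grasp; the last joint's range is limited). The gripper opens to 85 mm and grips with 20 to 120 N. Pads are 22 mm wide; open, the fingers measure 114 mm over their backs; the gripper's body (76 mm by 85 mm) begins 54 mm behind the grasp point. The pads swing forward as they close: fully open they stand 13 mm farther back than shut.
Start: joints at [-1.524, 0.527, 1.433, -0, 1.181, -0.178], TCP at [0.139, -0.609, 0.231] pointing down, gripper open.
Joint ranges: [-3.08, 3.08], [-0.75, 2.2], [0.22, 2.44], [-1.43, 4.57], [0, 2.65], [-2.85, 2.85]. Speed limits (rad/s): [2.79, 2.79, 3.14, 3.14, 3.14, 3.14].

## Interface

Orientations are given as a unit quaternion [x, y, z, w].
In Python, from station import manip, snapshot gives the robot as it stands.
- The arm moves only by the shell command python3 -m crank 'ROWS' [FORCE]. ROWS is JSON, a list of rows, each a list of 5 numbers: the finger opening in m, from 0 to 0.0854, then the shift along the tool's x, y, z in m, then the turn about the tool's x in rad. In form: [[grip, tx, ty, tz, yaw], ...]. A call has 1 to 5 rows; each row shifts and turns the commanded pose from where the row before left it, along the tool's axes as they then stand; what a row does not reach is not made up. A row lasts 1/10 s, in which the tool goes at most 50 mm and 8.59 degrees, less where a joint would pass 70% of its speed; a pose out of reach is approached as far as the arm can. A call is refused whole if a number of a shift passes 0.05 or a number of a turn 0.15, either way. A call with a gripper value outside its range is refused whole. The fingers move at their own pace and stop on an object; FORCE is the grip in N (left out, the last holds). Time passes only in rows, so rows that do not move let the fingers close. It gives the time, the measured TCP pose, the force and the opening at its end, in the units of the state.
- manip.sense(): the state, without advancing time (a new reading comes with each control period).
- snapshot(name): name is "scene" or "top" or "wrist"; returns a dict with "image" (400x640x3 uint8, blue, green, red), "range_z" (400x640 float32, m along the optical axis (not along the pixel's ray), 0 where there is no reading), "vertical_fov" (degrees; the focal length in pixels is half the picture's height over the tangent of half this angle, whatever the lens; pixels are square), "cx", "cy" (the principal point, pixels), "extrinsics" (4x4, takes a point from world to camera coordinates); the wrist camera has in their place "T_tool_cam" (4x4, takes a point from camera to tool coordinates, whose origin is the TCP and whose axes are the tool frame's). Camera axes: x right, y up, looking along -z (the intrinsics and any distortion apply to the point x, -y, -z); pixel columns grow to the right and rows downward; lengths in m; the calibration is good to about 2 mm. A picture is of the moment at which its call begins: read the wrist's pose just before it.
- manip.sign_off(): hands the job in, once; it reports no verdict.
The state is a dict: "t": time; "q": joint angles; "qd": joint speeds; "tau": joint torques, N m; "tcp_pos": TCP position; "tool_rot": TCP orientation; "force": force on the tool from outside, world axes, zero at the start; "ft_torque": the same for the moment, N m; "finger_gap": opening from 0.0 (shut) to 1.0 (fully open).
Only numpy, scipy, OpenCV 4.12 (cv2) and the standard library are available. Lean on these libraries where they do the work, as an engineer would, in place of code of your own. Each camera call takes 0.05 s, during which the arm holds its last target.

## Task

Make up two matching sample sets: deal the four white lidded sample pots into the two divided trays one at a time, giving one to the tray on the robot's left and then one to the tray on its right. First deal the two large pots that way, each into the larger compartment of its tray, then the two small pots, each into the smaller compartment. Stand every pot upright, flat on its compartment's floor, and leave the beaker, the stopper and the brown bottle where they stand.

Things in the scene. Friction and masses are not known exactly. Their poses are not given: they have to be found in the camera images.
- large_pot_1_mid (a point): large sample pot, plain white, round, with a white snap lid: lid 54 mm across, wall about 50 mm, 57 mm tall; stands upright, about 50 g. This point is on its axis, half-way up (28.5 mm above its underside); z axis up.
- large_pot_2_mid (a point): large sample pot, plain white, round, with a white snap lid: lid 54 mm across, wall about 50 mm, 57 mm tall; stands upright, about 50 g. This point is on its axis, half-way up (28.5 mm above its underside); z axis up.
- small_pot_1_mid (a point): small sample pot, plain white, round, with a white snap lid: lid 46 mm across, wall about 42 mm, 44 mm tall; stands upright, about 50 g. This point is on its axis, half-way up (22 mm above its underside); z axis up.
- small_pot_2_mid (a point): small sample pot, plain white, round, with a white snap lid: lid 46 mm across, wall about 42 mm, 44 mm tall; stands upright, about 50 g. This point is on its axis, half-way up (22 mm above its underside); z axis up.
- tray_left: tray on the robot's left: grey, open, fixed, 168 mm long (its x) plus an 8 mm lip at each end, 84 wide (its y), rim 15 high, inner floor 3 mm above the worktop, walls 4 thick. A cross wall 13 high divides it: larger compartment 92 x 76 mm inside, centre at x = -34 mm; smaller 64 x 76 mm, centre at x = +48 mm (both y = 0). Origin: centre of the underside, on the worktop. Turned any way round.
- tray_right: tray on the robot's right: grey, open, fixed, 168 mm long (its x) plus an 8 mm lip at each end, 84 wide (its y), rim 15 high, inner floor 3 mm above the worktop, walls 4 thick. A cross wall 13 high divides it: larger compartment 92 x 76 mm inside, centre at x = -34 mm; smaller 64 x 76 mm, centre at x = +48 mm (both y = 0). Origin: centre of the underside, on the worktop. Turned any way round.
- beaker_mid (a point): open white beaker, 55 mm across the rim, 68 mm tall; bystander, loose, not to be shifted. This point is on its axis, half-way up.
- stopper_mid (a point): tapered red-brown rubber stopper, 36 mm across, 30 mm tall; bystander, loose, not to be shifted. This point is on its axis, half-way up.
- brown_bottle_mid (a point): small brown bottle with a black cap, 36 mm across, 67 mm tall; bystander, loose, not to be shifted. This point is on its axis, half-way up.
There are look-alikes about, which are no part of the job. What is shaped like the tray_left but purple is not meant.

How it is judged:
On the way, in this order (a step that is already met when the one before it is completed fails the run):
1. a large pot stands in the larger compartment of the left tray, the first pot to be dealt (((x of large_pot_1_mid in the frame of tray_left between -0.056 and -0.012 m and y of large_pot_1_mid in the frame of tray_left between -0.015 and 0.015 m and z of large_pot_1_mid in the frame of tray_left between 0.0265 and 0.0355 m and angle between large_pot_1_mid's own z axis and vertical below 0.12 rad) or (x of large_pot_2_mid in the frame of tray_left between -0.056 and -0.012 m and y of large_pot_2_mid in the frame of tray_left between -0.015 and 0.015 m and z of large_pot_2_mid in the frame of tray_left between 0.0265 and 0.0355 m and angle between large_pot_2_mid's own z axis and vertical below 0.12 rad)) and not (((x of large_pot_1_mid in the frame of tray_right between -0.056 and -0.012 m and y of large_pot_1_mid in the frame of tray_right between -0.015 and 0.015 m and z of large_pot_1_mid in the frame of tray_right between 0.0265 and 0.0355 m and angle between large_pot_1_mid's own z axis and vertical below 0.12 rad) or (x of large_pot_2_mid in the frame of tray_right between -0.056 and -0.012 m and y of large_pot_2_mid in the frame of tray_right between -0.015 and 0.015 m and z of large_pot_2_mid in the frame of tray_right between 0.0265 and 0.0355 m and angle between large_pot_2_mid's own z axis and vertical below 0.12 rad)) or ((x of small_pot_1_mid in the frame of tray_left between 0.035 and 0.061 m and y of small_pot_1_mid in the frame of tray_left between -0.019 and 0.019 m and z of small_pot_1_mid in the frame of tray_left between 0.02 and 0.029 m and angle between small_pot_1_mid's own z axis and vertical below 0.12 rad) or (x of small_pot_2_mid in the frame of tray_left between 0.035 and 0.061 m and y of small_pot_2_mid in the frame of tray_left between -0.019 and 0.019 m and z of small_pot_2_mid in the frame of tray_left between 0.02 and 0.029 m and angle between small_pot_2_mid's own z axis and vertical below 0.12 rad)) or ((x of small_pot_1_mid in the frame of tray_right between 0.035 and 0.061 m and y of small_pot_1_mid in the frame of tray_right between -0.019 and 0.019 m and z of small_pot_1_mid in the frame of tray_right between 0.02 and 0.029 m and angle between small_pot_1_mid's own z axis and vertical below 0.12 rad) or (x of small_pot_2_mid in the frame of tray_right between 0.035 and 0.061 m and y of small_pot_2_mid in the frame of tray_right between -0.019 and 0.019 m and z of small_pot_2_mid in the frame of tray_right between 0.02 and 0.029 m and angle between small_pot_2_mid's own z axis and vertical below 0.12 rad)))), for 0.2 s.
2. each tray has a large pot in its larger compartment, and no small pot has been dealt yet (((x of large_pot_1_mid in the frame of tray_left between -0.056 and -0.012 m and y of large_pot_1_mid in the frame of tray_left between -0.015 and 0.015 m and z of large_pot_1_mid in the frame of tray_left between 0.0265 and 0.0355 m and angle between large_pot_1_mid's own z axis and vertical below 0.12 rad) or (x of large_pot_2_mid in the frame of tray_left between -0.056 and -0.012 m and y of large_pot_2_mid in the frame of tray_left between -0.015 and 0.015 m and z of large_pot_2_mid in the frame of tray_left between 0.0265 and 0.0355 m and angle between large_pot_2_mid's own z axis and vertical below 0.12 rad)) and ((x of large_pot_1_mid in the frame of tray_right between -0.056 and -0.012 m and y of large_pot_1_mid in the frame of tray_right between -0.015 and 0.015 m and z of large_pot_1_mid in the frame of tray_right between 0.0265 and 0.0355 m and angle between large_pot_1_mid's own z axis and vertical below 0.12 rad) or (x of large_pot_2_mid in the frame of tray_right between -0.056 and -0.012 m and y of large_pot_2_mid in the frame of tray_right between -0.015 and 0.015 m and z of large_pot_2_mid in the frame of tray_right between 0.0265 and 0.0355 m and angle between large_pot_2_mid's own z axis and vertical below 0.12 rad)) and not (((x of small_pot_1_mid in the frame of tray_left between 0.035 and 0.061 m and y of small_pot_1_mid in the frame of tray_left between -0.019 and 0.019 m and z of small_pot_1_mid in the frame of tray_left between 0.02 and 0.029 m and angle between small_pot_1_mid's own z axis and vertical below 0.12 rad) or (x of small_pot_2_mid in the frame of tray_left between 0.035 and 0.061 m and y of small_pot_2_mid in the frame of tray_left between -0.019 and 0.019 m and z of small_pot_2_mid in the frame of tray_left between 0.02 and 0.029 m and angle between small_pot_2_mid's own z axis and vertical below 0.12 rad)) or ((x of small_pot_1_mid in the frame of tray_right between 0.035 and 0.061 m and y of small_pot_1_mid in the frame of tray_right between -0.019 and 0.019 m and z of small_pot_1_mid in the frame of tray_right between 0.02 and 0.029 m and angle between small_pot_1_mid's own z axis and vertical below 0.12 rad) or (x of small_pot_2_mid in the frame of tray_right between 0.035 and 0.061 m and y of small_pot_2_mid in the frame of tray_right between -0.019 and 0.019 m and z of small_pot_2_mid in the frame of tray_right between 0.02 and 0.029 m and angle between small_pot_2_mid's own z axis and vertical below 0.12 rad)))), for 0.2 s.
3. a small pot stands in the smaller compartment of the left tray, none in the right tray yet (((x of large_pot_1_mid in the frame of tray_left between -0.056 and -0.012 m and y of large_pot_1_mid in the frame of tray_left between -0.015 and 0.015 m and z of large_pot_1_mid in the frame of tray_left between 0.0265 and 0.0355 m and angle between large_pot_1_mid's own z axis and vertical below 0.12 rad) or (x of large_pot_2_mid in the frame of tray_left between -0.056 and -0.012 m and y of large_pot_2_mid in the frame of tray_left between -0.015 and 0.015 m and z of large_pot_2_mid in the frame of tray_left between 0.0265 and 0.0355 m and angle between large_pot_2_mid's own z axis and vertical below 0.12 rad)) and ((x of large_pot_1_mid in the frame of tray_right between -0.056 and -0.012 m and y of large_pot_1_mid in the frame of tray_right between -0.015 and 0.015 m and z of large_pot_1_mid in the frame of tray_right between 0.0265 and 0.0355 m and angle between large_pot_1_mid's own z axis and vertical below 0.12 rad) or (x of large_pot_2_mid in the frame of tray_right between -0.056 and -0.012 m and y of large_pot_2_mid in the frame of tray_right between -0.015 and 0.015 m and z of large_pot_2_mid in the frame of tray_right between 0.0265 and 0.0355 m and angle between large_pot_2_mid's own z axis and vertical below 0.12 rad)) and ((x of small_pot_1_mid in the frame of tray_left between 0.035 and 0.061 m and y of small_pot_1_mid in the frame of tray_left between -0.019 and 0.019 m and z of small_pot_1_mid in the frame of tray_left between 0.02 and 0.029 m and angle between small_pot_1_mid's own z axis and vertical below 0.12 rad) or (x of small_pot_2_mid in the frame of tray_left between 0.035 and 0.061 m and y of small_pot_2_mid in the frame of tray_left between -0.019 and 0.019 m and z of small_pot_2_mid in the frame of tray_left between 0.02 and 0.029 m and angle between small_pot_2_mid's own z axis and vertical below 0.12 rad)) and not (((x of small_pot_1_mid in the frame of tray_right between 0.035 and 0.061 m and y of small_pot_1_mid in the frame of tray_right between -0.019 and 0.019 m and z of small_pot_1_mid in the frame of tray_right between 0.02 and 0.029 m and angle between small_pot_1_mid's own z axis and vertical below 0.12 rad) or (x of small_pot_2_mid in the frame of tray_right between 0.035 and 0.061 m and y of small_pot_2_mid in the frame of tray_right between -0.019 and 0.019 m and z of small_pot_2_mid in the frame of tray_right between 0.02 and 0.029 m and angle between small_pot_2_mid's own z axis and vertical below 0.12 rad)))), for 0.2 s.
At the end, for the whole second after the job is handed in: Each tray holds a large pot in its larger compartment (within 22 mm along, 15 mm across of its centre) and a small pot in its smaller one (13 mm along, 19 mm across), all flat on the floor (height within 4 mm, tilt under 0.12 rad), released and at rest ((((x of large_pot_1_mid in the frame of tray_left between -0.056 and -0.012 m and y of large_pot_1_mid in the frame of tray_left between -0.015 and 0.015 m and z of large_pot_1_mid in the frame of tray_left between 0.0265 and 0.0355 m and angle between large_pot_1_mid's own z axis and vertical below 0.12 rad) and (x of large_pot_2_mid in the frame of tray_right between -0.056 and -0.012 m and y of large_pot_2_mid in the frame of tray_right between -0.015 and 0.015 m and z of large_pot_2_mid in the frame of tray_right between 0.0265 and 0.0355 m and angle between large_pot_2_mid's own z axis and vertical below 0.12 rad)) or ((x of large_pot_2_mid in the frame of tray_left between -0.056 and -0.012 m and y of large_pot_2_mid in the frame of tray_left between -0.015 and 0.015 m and z of large_pot_2_mid in the frame of tray_left between 0.0265 and 0.0355 m and angle between large_pot_2_mid's own z axis and vertical below 0.12 rad) and (x of large_pot_1_mid in the frame of tray_right between -0.056 and -0.012 m and y of large_pot_1_mid in the frame of tray_right between -0.015 and 0.015 m and z of large_pot_1_mid in the frame of tray_right between 0.0265 and 0.0355 m and angle between large_pot_1_mid's own z axis and vertical below 0.12 rad))) and (((x of small_pot_1_mid in the frame of tray_left between 0.035 and 0.061 m and y of small_pot_1_mid in the frame of tray_left between -0.019 and 0.019 m and z of small_pot_1_mid in the frame of tray_left between 0.02 and 0.029 m and angle between small_pot_1_mid's own z axis and vertical below 0.12 rad) and (x of small_pot_2_mid in the frame of tray_right between 0.035 and 0.061 m and y of small_pot_2_mid in the frame of tray_right between -0.019 and 0.019 m and z of small_pot_2_mid in the frame of tray_right between 0.02 and 0.029 m and angle between small_pot_2_mid's own z axis and vertical below 0.12 rad)) or ((x of small_pot_2_mid in the frame of tray_left between 0.035 and 0.061 m and y of small_pot_2_mid in the frame of tray_left between -0.019 and 0.019 m and z of small_pot_2_mid in the frame of tray_left between 0.02 and 0.029 m and angle between small_pot_2_mid's own z axis and vertical below 0.12 rad) and (x of small_pot_1_mid in the frame of tray_right between 0.035 and 0.061 m and y of small_pot_1_mid in the frame of tray_right between -0.019 and 0.019 m and z of small_pot_1_mid in the frame of tray_right between 0.02 and 0.029 m and angle between small_pot_1_mid's own z axis and vertical below 0.12 rad))) and linear speed of each of large_pot_1, large_pot_2, small_pot_1, small_pot_2 below 0.02 m/s and angular speed of each of large_pot_1, large_pot_2, small_pot_1, small_pot_2 below 0.3 rad/s and contact force between the fingers and large_pot_1 below 0.1 N and contact force between the fingers and large_pot_2 below 0.1 N and contact force between the fingers and small_pot_1 below 0.1 N and contact force between the fingers and small_pot_2 below 0.1 N); the robot touches nothing.
It fails at once if the beaker, the stopper or the brown bottle is shifted by more than 25 mm (distance of any of beaker_mid, stopper_mid, brown_bottle_mid from where it was at the start of the episode above 0.025 m).
It also fails if it takes over 102 s, if anything falls off the work surface, if the arm or the gripper's body presses on something with over 40 N, if the wrist force passes 120 N, or if a joint passes its speed limit or range.

## Working session

There is one attempt and no reset: what is moved stays moved. The work goes in short steps, Python scripts to look and compute and a shell command to move; the robot and the scene stay as the last step left them, time stands still between calls to the robot, and variables do not carry over. Pictures are saved under pics/ and viewed, and the job is handed in when it is done.

```bash
ls; mkdir -p pics
python3 - <<'E'
from station import manip, snapshot
import cv2
s=manip.sense()
print(s)
for n in ["scene","top"]:
    d=snapshot(n); cv2.imwrite(f"pics/{n}0.png",d["image"]); print(n,d["vertical_fov"],d["cx"],d["cy"],d["extrinsics"], [k for k in d if k not in("image","range_z")])
d=snapshot("wrist"); cv2.imwrite("pics/wrist0.png",d["image"]); print({k:d[k] for k in d if k not in("image","range_z")})
E
```

```text
pics
{'t': 0.0, 'q': array([-1.52448712e+00,  5.28444936e-01,  1.43391534e+00, -1.29749524e-05,
        1.18139163e+00, -1.78513751e-01]), 'qd': array([-0.00014826, -0.00023711,  0.00093706,  0.0005488 ,  0.00059167,
        0.00106733]), 'tau': array([ 2.96210537e-04, -4.42349946e+01, -1.78027225e+01, -1.95611792e-04,
        8.42149981e-03, -5.75095044e-06]), 'tcp_pos': array([ 0.13931654, -0.60853577,  0.23034251]), 'tool_rot': array([ 0.70268945,  0.08008334, -0.70259706,  0.07855929]), 'force': array([-0.74162113, -0.00733402, -0.34256349]), 'ft_torque': array([-0.00204797, -0.01191241, -0.01173135]), 'finger_gap': 1.0001522457385295}
scene 52.82361637803657 317.62386837918353 195.26338818687447 [[-0.82291447 -0.56809764  0.00876573  0.50744342]
 [ 0.30180109 -0.42399655  0.85389873 -0.16901033]
 [-0.48138121  0.70533113  0.52036538 -0.93137518]
 [ 0.          0.          0.          1.        ]] ['vertical_fov', 'cx', 'cy', 'extrinsics']
top 55.604404070361454 315.59248506174794 202.01905729521528 [[-0.02432134 -0.99967641 -0.00745277  0.08545542]
 [ 0.9953729  -0.0249085   0.0928028  -0.57046467]
 [-0.09295841 -0.0051612   0.99565662 -1.06034028]
 [ 0.          0.          0.          1.        ]] ['vertical_fov', 'cx', 'cy', 'extrinsics']
{'vertical_fov': 61.714663878101604, 'cx': 317.55904933611737, 'cy': 205.3772340123673, 'T_tool_cam': array([[-1.25273931e-03,  2.62253913e-01, -9.64998091e-01,
        -1.42807166e-01],
       [ 9.99999203e-01,  1.74856901e-04, -1.25065678e-03,
        -3.35541295e-04],
       [-1.59253058e-04, -9.64998888e-01, -2.62253923e-01,
        -6.68866304e-02],
       [ 0.00000000e+00,  0.00000000e+00,  0.00000000e+00,
         1.00000000e+00]])}
```

View pics/top0.png

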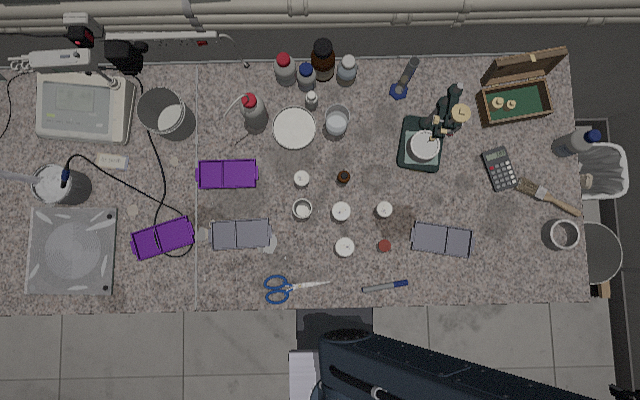

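View pics/scene0.png

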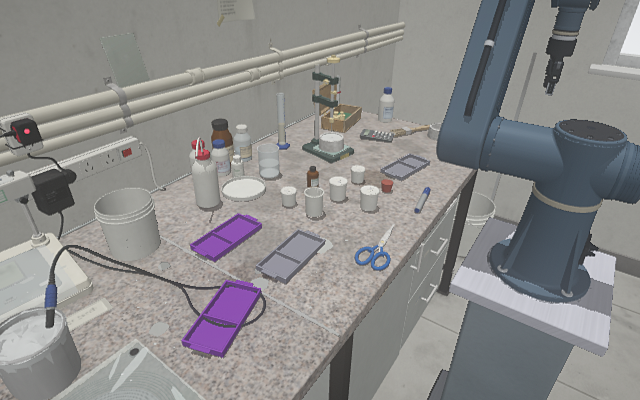

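View pics/wrist0.png

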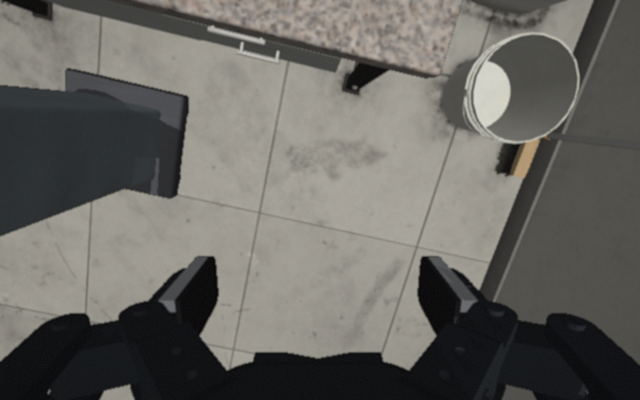

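Top view: grey trays at (240,235) and (441,240). White round candidates are at (302,178), (341,211), (385,209) and (345,247), with the open beaker at (302,209). The stopper is at (384,246) and the bottle at (343,177). Purple trays at (227,174) and (163,238) are decoys. The white plate at (294,128) and balance pan at (424,146) are not pots.

```bash
cat > h.py <<'E'
import numpy as np, cv2
from station import manip, snapshot
def cam(d):
    f=d["image"].shape[0]/2/np.tan(np.radians(d["vertical_fov"]/2))
    return f,d["cx"],d["cy"]
def ray(d,T,u,v):   # T: camera->world
    f,cx,cy=cam(d); u=np.asarray(u,float);v=np.asarray(v,float)
    r=np.stack([(u-cx)/f,-(v-cy)/f,-np.ones_like(u)],-1)
    return T[:3,3], r@T[:3,:3].T
def onplane(d,T,u,v,z):
    o,r=ray(d,T,u,v); s=(z-o[2])/r[...,2]; return o+r*s[...,None]
def cloud(d,T):
    h,w=d["range_z"].shape; u,v=np.meshgrid(np.arange(w),np.arange(h))
    o,r=ray(d,T,u,v); P=o+r*d["range_z"][...,None]; P[d["range_z"]<=0]=np.nan; return P
E
python3 - <<'E'
from h import *
d=snapshot("top");T=np.linalg.inv(d["extrinsics"]);P=cloud(d,T)
im=d["image"]
for u,v in [(150,290),(320,270),(560,280),(210,270)]: print(u,v,P[v,u].round(4))
for u,v in [(302,178),(341,211),(385,209),(345,247),(302,209),(384,246),(343,177)]:
    x0=P[v-17:v+18,u-17:u+18]; z=np.nan_to_num(x0[...,2]); top=np.percentile(z[12:23,12:23],60)
    m=(np.abs(z-top)<0.006).astype(np.uint8)
    n,l,st,c=cv2.connectedComponentsWithStats(m); k=l[17,17] or 1+np.argmax(st[1:,4])
    cc=c[k]+[u-17,v-17]; ar=st[k,4]
    print((u,v),'top',top.round(4),'pix',cc.round(1),'diam px',round(2*np.sqrt(ar/np.pi),1),'xy',onplane(d,T,cc[0],cc[1],top).round(4), 'col',im[v,u])
hsv=cv2.cvtColor(im,cv2.COLOR_BGR2HSV)
for u,v in [(240,235),(441,240)]:
    a=im[v-30:v+31,u-45:u+46]; 
    print(im[v,u-15],im[v,u+15])
cv2.imwrite("pics/topcrop.png",cv2.resize(im[150:280,180:500],None,fx=2.5,fy=2.5,interpolation=cv2.INTER_CUBIC))
E
```

```text
150 290 [3.321e-01 5.550e-01 5.000e-04]
320 270 [ 0.3773  0.0636 -0.0008]
560 280 [ 0.3327 -0.6245 -0.0009]
210 270 [0.3851 0.3812 0.0025]
(302, 178) top 0.0432 pix [301.2 178.3] diam px 16.0 xy [0.6396 0.1105 0.0432] col [173 179 184]
(341, 211) top 0.0565 pix [340.8 211. ] diam px 19.0 xy [0.5427 0.0017 0.0565] col [175 179 183]
(385, 209) top 0.0433 pix [383.9 209.1] diam px 16.2 xy [ 0.546  -0.1204  0.0433] col [167 171 175]
(345, 247) top 0.0566 pix [344.2 246.9] diam px 19.3 xy [ 0.4435 -0.0045  0.0566] col [170 173 177]
(302, 209) top 0.0027 pix [302.4 209.5] diam px 14.7 xy [0.5536 0.1105 0.0027] col [176 181 183]
(384, 246) top 0.0294 pix [384.1 245.6] diam px 12.7 xy [ 0.4437 -0.1192  0.0294] col [ 59  68 121]
(343, 177) top 0.0529 pix [343.3 176.7] diam px 9.2 xy [ 0.6394 -0.0084  0.0529] col [44 45 44]
[120 114 115] [125 113 115]
[123 115 117] [121 114 113]
```

View pics/topcrop.png

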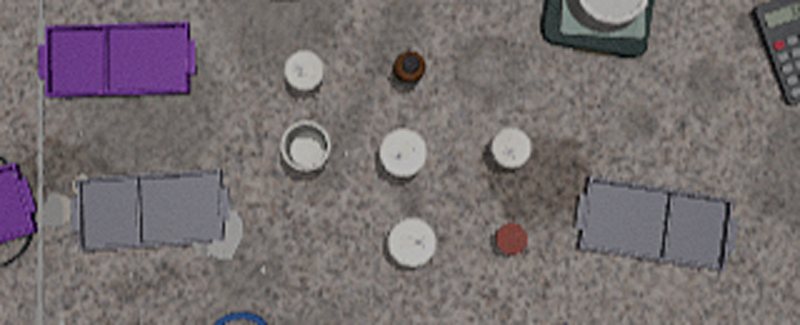

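The crop shows the left tray's larger compartment on its image-right side and the right tray's on its image-left. The four lidded pots are clear. The open one at (302,209) is the beaker. Next: tray poses.

Run:
```python
from h import *
from scipy.spatial.transform import Rotation as R
d=snapshot("top");T=np.linalg.inv(d["extrinsics"]);P=cloud(d,T)
im=d["image"].astype(int)
big=cv2.resize(d["image"],None,fx=4,fy=4,interpolation=cv2.INTER_CUBIC)
m=((cv2.GaussianBlur(im[...,0].astype(np.float32),(5,5),0)-cv2.GaussianBlur(im[...,2].astype(np.float32),(5,5),0))>1).astype(np.uint8)
vis=im.astype(np.uint8).copy()
for u,v,n in [(240,235,'L'),(441,240,'R')]:
    for M in ('col','rim'):
        if M=='col': mm=cv2.morphologyEx(m,cv2.MORPH_OPEN,np.ones((5,5),np.uint8))
        else: mm=((P[...,2]>0.008)&(P[...,2]<0.02)).astype(np.uint8)
        w=np.zeros_like(mm); w[v-28:v+29,u-42:u+43]=mm[v-28:v+29,u-42:u+43]
        nn,l,st,c=cv2.connectedComponentsWithStats(w); k=1+np.argmax(st[1:,4]); 
        ys,xs=np.where(l==k)
        W=onplane(d,T,xs,ys,0.015 if M=='rim' else 0.012)[:,:2]
        r=cv2.minAreaRect((W*1000).astype(np.float32)); print(n,M,st[k],r, W.mean(0))
        vis[l==k]=[0,255,0] if M=='rim' else vis[l==k]
cv2.imwrite("pics/tr.png",cv2.resize(vis[190:280,180:500],None,fx=2.5,fy=2.5))
s=manip.sense(); print(R.from_quat(s['tool_rot']).as_matrix().round(3))
```

```text
L col [ 209  219   63   31 1697] ((487.8266296386719, 291.889892578125), (81.67867279052734, 180.40106201171875), 1.8645869493484497) [0.48740606 0.29171995]
L rim [208 218  64  33 393] ((486.685302734375, 292.587890625), (83.7897720336914, 183.39187622070312), 2.283100128173828) [0.48689951 0.29600567]
R col [ 411  221   64   37 1752] ((457.9641418457031, -289.2890930175781), (182.3599090576172, 82.99336242675781), 79.65789031982422) [ 0.4577587  -0.28937374]
R rim [410 221  66  38 381] ((456.9571838378906, -288.7796325683594), (183.4237060546875, 83.71234893798828), 79.47140502929688) [ 0.45671282 -0.2909027 ]
[[-0.     0.223 -0.975]
 [ 0.001 -0.975 -0.223]
 [-1.    -0.001 -0.   ]]
```

View pics/tr.png

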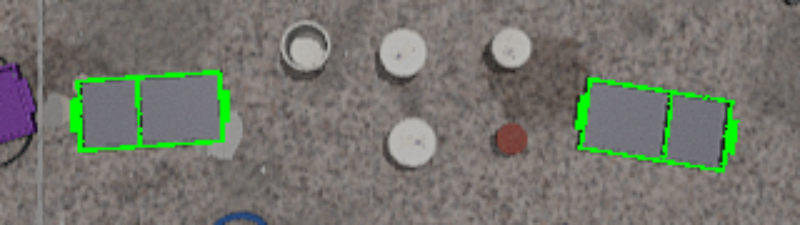

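Trays located from the rim mask:
- Left tray: centre (0.487, 0.2925), axis (-0.037, 0.999).
- Right tray: centre (0.457, -0.289), axis (-0.18, -0.984).

First I align the yaw and head over.

```bash
python3 -m crank '[[0.085,0,0,0,0.113],[0.085,0,0,0,0.113],[0.085,0,0,-0.045,0],[0.085,0,0,-0.045,0],[0.085,0,0,-0.045,0]]' 40; python3 -m crank '[[0.085,0,-0.025,-0.04,0],[0.085,0,-0.03,-0.03,0],[0.085,0,-0.035,-0.03,0],[0.085,0,-0.045,-0.02,0],[0.085,0,-0.045,-0.02,0]]'
```

```text
t: 0.75
tcp_pos: [0.2753, -0.6095, 0.2313]
tool_rot: [-0.707, 0.001, 0.707, 0.001]
force: [-0.2, -0.3, -0.7]
finger_gap: 0.992
t: 1.25
tcp_pos: [0.4155, -0.4279, 0.231]
tool_rot: [0.707, -0.0, -0.707, -0.001]
force: [0.8, 0.2, 0.4]
finger_gap: 0.991
```

```bash
python3 -m crank '[[0.085,0,-0.045,-0.005,0],[0.085,0,-0.045,-0.005,0],[0.085,0,-0.045,-0.005,0],[0.085,0,-0.045,-0.005,0],[0.085,0,-0.045,-0.005,0]]'; python3 -m crank '[[0.085,0,-0.045,0,0],[0.085,0.02,-0.045,0,0],[0.085,0.02,-0.045,0,0],[0.085,0,-0.04,0,0],[0.085,0,-0.018,0,0]]'
```

```text
t: 1.75
tcp_pos: [0.4398, -0.2028, 0.2314]
tool_rot: [0.707, -0.001, -0.707, -0.001]
force: [0.3, 0.0, 0.1]
finger_gap: 0.997
t: 2.25
tcp_pos: [0.4384, -0.0084, 0.1907]
tool_rot: [-0.706, -0.001, 0.708, -0.0]
force: [-0.5, -0.0, 0.2]
finger_gap: 0.993
```

```bash
cat >> h.py <<'E'
from scipy.spatial.transform import Rotation as R
def wrist():
    s=manip.sense(); A=np.eye(4); A[:3,:3]=R.from_quat(s['tool_rot']).as_matrix(); A[:3,3]=s['tcp_pos']
    d=snapshot("wrist"); return d, A@d["T_tool_cam"], s
E
python3 - <<'E'
from h import *
d,T,s=wrist(); cv2.imwrite("pics/w1.png",d["image"]); print(s['tcp_pos'])
P=cloud(d,T)
for lo,hi in [(0.050,0.062),(0.039,0.048)]:
    m=((P[...,2]>lo)&(P[...,2]<hi)&(d["image"].min(-1)>110)).astype(np.uint8)
    n,l,st,c=cv2.connectedComponentsWithStats(m)
    for k in range(1,n):
        if st[k,4]>400:
            (q,rad)=cv2.minEnclosingCircle(np.argwhere(l==k)[:,::-1].astype(np.float32)); z=np.nanmedian(P[l==k][:,2])
            print(lo,st[k],c[k].round(1),'z',z.round(4),onplane(d,T,c[k][0],c[k][1],z).round(4))
E
```

```text
[ 0.43842081 -0.00838994  0.1906531 ]
0.05 [ 272   22   69   75 4083] [306.2  58.7] z 0.0567 [0.546  0.0008 0.0567]
0.05 [ 284  155   63   62 3052] [314.9 185.2] z 0.0568 [ 0.4474 -0.0058  0.0568]
0.039 [ 431   27   58   62 2732] [459.6  57.1] z 0.0439 [ 0.5493 -0.1214  0.0439]
```

View pics/w1.png

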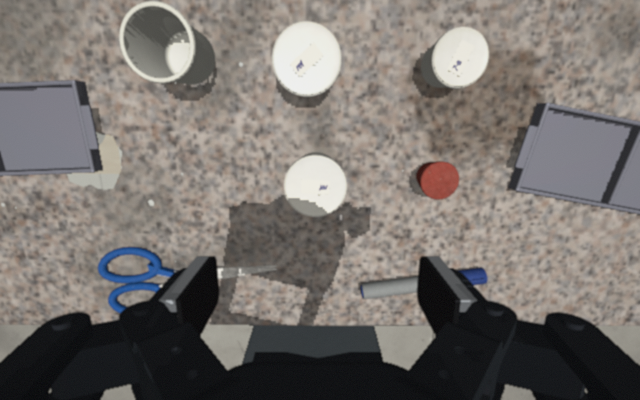

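The wrist view shows the near large lid at (315,185), the other large lid at (307,59), a small lid at (460,57) and the stopper at (438,180). This agrees with the top view. Now to descend.

```bash
python3 -m crank '[[0.085,0.02,-0.003,-0.006,0],[0.085,0.04,0,0,0],[0.085,0.04,0,0,0],[0.085,0.03,0,0,0],[0.085,0.02,0,0,0]]'; python3 -m crank '[[0.085,0.017,0,0,0],[0.085,0,0,0,0],[0.085,0,0,0,0]]'
```

```text
t: 2.8
tcp_pos: [0.4457, -0.009, 0.0394]
tool_rot: [-0.707, 0.0, 0.708, 0.001]
force: [0.6, -0.3, 0.5]
finger_gap: 0.994
t: 3.1
tcp_pos: [0.4464, -0.009, 0.0244]
tool_rot: [-0.707, 0.001, 0.707, 0.001]
force: [0.4, 0.2, -0.1]
finger_gap: 0.992
```

```bash
python3 -m crank '[[0.085,0.001,-0.004,0.001,0],[0.085,0,0,0,0],[0.05,0,0,0,0],[0.04,0,0,0,0],[0.04,0,0,0,0]]' 40;  python3 -m crank '[[0.04,0,0,0,0],[0.04,0,0,0,0],[0.04,0,0,0,0],[0.04,0,0,0,0],[0.04,0,0,0,0]]'
```

```text
t: 3.6
tcp_pos: [0.4454, -0.0047, 0.024]
tool_rot: [0.708, -0.0, -0.707, -0.0]
force: [-0.1, 0.2, 8.3]
finger_gap: 0.602
t: 4.1
tcp_pos: [0.4454, -0.0047, 0.0241]
tool_rot: [0.708, -0.001, -0.707, -0.0]
force: [-1.0, -0.0, 6.9]
finger_gap: 0.602
```

```bash
python3 -m crank '[[0.04,-0.01,0,0,0],[0.04,-0.03,0,0,0],[0.04,-0.04,0,0,0],[0.04,-0.03,-0.015,0,0],[0.04,0,-0.03,-0.007,0]]';  python3 -m crank '[[0.04,0,-0.04,-0.008,0],[0.04,0,-0.045,-0.008,0],[0.04,0,-0.045,-0.008,0],[0.04,0,-0.045,-0.007,0],[0.04,0,-0.035,-0.005,0]]'
```

```text
t: 4.6
tcp_pos: [0.4542, 0.0394, 0.1373]
tool_rot: [0.71, -0.002, -0.704, -0.001]
force: [1.1, 0.4, -1.6]
finger_gap: 0.598
t: 5.1
tcp_pos: [0.4883, 0.2529, 0.134]
tool_rot: [0.707, 0.0, -0.707, -0.0]
force: [0.1, 0.2, -1.6]
finger_gap: 0.601
```

Run:
```python
from h import *
d,T,s=wrist(); cv2.imwrite("pics/w2.png",d["image"]); print(s['tcp_pos'],s['finger_gap'])
P=cloud(d,T); m=((P[...,2]>0.009)&(P[...,2]<0.02)).astype(np.uint8)
n,l,st,c=cv2.connectedComponentsWithStats(m)
for k in range(1,n):
    if st[k,4]>400:
        Q=P[l==k]; print(st[k],cv2.minAreaRect((Q[:,:2]*1000).astype(np.float32)))
```

```text
[0.48826727 0.25289507 0.1339647 ] 0.600838885485283
[  87    0  242   16 2155] ((628.4046630859375, 329.50396728515625), (167.3996124267578, 9.446044921875), 89.80487060546875)
[520  89  24  53 484] ((554.5755615234375, 91.6086196899414), (11.193248748779297, 37.578887939453125), 89.74928283691406)
[610  98  30  61 652] ((544.4981079101562, 16.941085815429688), (44.74824142456055, 18.103885650634766), 3.4237892627716064)
[   0  125  113  133 2451] ((494.35955810546875, 482.0697937011719), (84.04261016845703, 111.7607650756836), 17.05257797241211)
[ 153  142  231  109 4465] ((489.540283203125, 292.1781311035156), (84.19699096679688, 184.34817504882812), 2.4697422981262207)
```

View pics/w2.png

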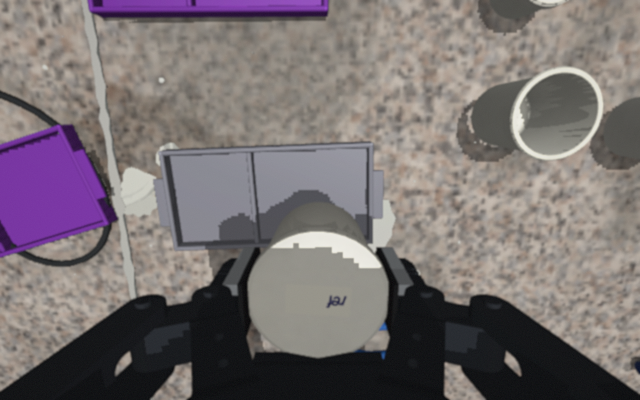

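The pot is held upright at (318,295), over the grey tray whose divider is at (253,195). Wrist and top tray estimates agree within 2.5 mm. Lowering.

```bash
python3 -m crank '[[0.04,0.02,-0.006,-0.001,0],[0.04,0.04,0,0,0],[0.04,0.025,0,0,0],[0.04,0.01,0,0,0],[0.04,0.007,0,0,0]]';  python3 -m crank '[[0.04,0.003,0,0,0],[0.04,0,0,0,0]]'
```

```text
t: 5.65
tcp_pos: [0.489, 0.256, 0.0308]
tool_rot: [-0.707, 0.001, 0.708, 0.0]
force: [0.4, 0.2, -1.1]
finger_gap: 0.601
t: 5.85
tcp_pos: [0.49, 0.2564, 0.029]
tool_rot: [0.708, -0.0, -0.707, -0.001]
force: [-0.1, 0.1, -0.2]
finger_gap: 0.602
```

```bash
python3 -m crank '[[0.04,0.0015,-0.002,0,0],[0.07,0,0,0,0],[0.075,0,0,0,0],[0.075,0,0,0,0],[0.075,-0.01,0,0,0]]';  python3 -m crank '[[0.08,-0.04,0,0,0],[0.085,-0.045,0.01,0,0],[0.085,-0.04,0.02,0,0],[0.085,-0.02,0.02,0,0],[0.085,0,0,0,0]]'
python3 - <<'E'
from h import *
d,T,s=wrist(); cv2.imwrite("pics/w3.png",d["image"]); print(s['tcp_pos'],s['finger_gap'])
P=cloud(d,T); 
for lo,hi in [(0.009,.021),(.052,.065)]:
  m=((P[...,2]>lo)&(P[...,2]<hi)).astype(np.uint8)
  n,l,st,c=cv2.connectedComponentsWithStats(m)
  for k in range(1,n):
    if st[k,4]>800:
        Q=P[l==k]; print(st[k],np.median(Q[:,2]),cv2.minAreaRect((Q[:,:2]*1000).astype(np.float32)))
E
```

```text
t: 6.35
tcp_pos: [0.4886, 0.2581, 0.0364]
tool_rot: [-0.706, 0.001, 0.708, 0.0]
force: [0.5, -0.1, -0.2]
finger_gap: 0.877
t: 6.85
tcp_pos: [0.4914, 0.2072, 0.1859]
tool_rot: [0.71, -0.001, -0.704, -0.001]
force: [0.2, -0.0, 0.4]
finger_gap: 0.996
[0.49142995 0.20717934 0.18591014] 0.996141893345986
[  62    0  219   39 2065] 0.014683685013223924 ((638.745849609375, 330.2564392089844), (183.64939880371094, 30.11765480041504), 89.69847106933594)
[   0  129   99  114 1794] 0.014660511356981543 ((494.19342041015625, 482.93109130859375), (84.22837829589844, 114.2403335571289), 17.090078353881836)
[ 132  142  194   93 3481] 0.014495395370189235 ((489.3721008300781, 292.4031982421875), (84.16217803955078, 184.3085174560547), 2.272736072540283)
[ 539   97   72   68 3806] 0.05698220751623173 ((545.5762939453125, 1.1589851379394531), (54.06242752075195, 52.98269271850586), 75.66854858398438)
[ 224  167   65   64 3196] 0.059693505081668014 ((491.4261474609375, 258.60552978515625), (52.66719055175781, 52.97381591796875), 61.67767333984375)
```

View pics/w3.png

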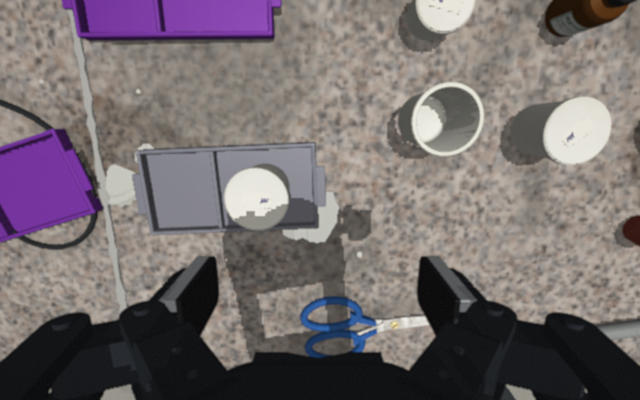

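First pot stands at (0.491, 0.259) with its lid at 59.7 mm: centred and flat, seen at (256,198). Next is the second large pot.

```bash
python3 -m crank '[[0.085,0,0.03,-0.01,0],[0.085,0,0.045,-0.01,0],[0.085,0,0.045,-0.015,0],[0.085,0,0.045,-0.015,0],[0.085,0,0.035,-0.003,0]]';  python3 -m crank '[[0.085,0.02,0.006,0,0],[0.085,0.04,0,0,0],[0.085,0,0,0,0]]'
```

```text
t: 7.4
tcp_pos: [0.5433, 0.0064, 0.1806]
tool_rot: [-0.707, 0.001, 0.707, 0.001]
force: [-0.1, 0.2, -0.2]
finger_gap: 1.001
t: 7.7
tcp_pos: [0.5376, 0.0032, 0.1167]
tool_rot: [-0.703, -0.0, 0.712, 0.002]
force: [-1.3, 0.0, 1.2]
finger_gap: 0.999
```

```bash
python3 -m crank '[[0.085,0.02,0.001,0,0],[0.085,0.03,0,0,0],[0.085,0.025,0,0,0],[0.085,0.01,0,0,0],[0.085,0,0,0,0]]'
```

```text
t: 8.2
tcp_pos: [0.5412, 0.0021, 0.036]
tool_rot: [-0.706, -0.0, 0.708, 0.0]
force: [-0.4, -0.4, 0.6]
finger_gap: 0.993
```

```bash
python3 -m crank '[[0.085,0.007,0,-0.001,0],[0.085,0,0,0,0]]';  python3 - <<'E'
from h import *
print(manip.sense()['tcp_pos'],R.from_quat(manip.sense()['tool_rot']).as_matrix().round(3))
E
```

```text
t: 8.4
tcp_pos: [0.5438, 0.0014, 0.0303]
tool_rot: [0.708, -0.0, -0.707, -0.0]
force: [-0.5, 0.5, 0.5]
finger_gap: 0.993
[0.54376874 0.00137052 0.03033317] [[ 0.001 -0.001 -1.   ]
 [-0.    -1.     0.001]
 [-1.     0.    -0.001]]
```

```bash
python3 -m crank '[[0.085,0.006,0,0,0],[0.085,0,0,0,0],[0.04,0,0,0,0],[0.04,0,0,0,0],[0.04,0,0,0,0]]' 40; python3 -m crank '[[0.04,0,0,0,0],[0.04,0,0,0,0],[0.04,0,0,0,0]]'
```

```text
t: 8.9
tcp_pos: [0.5432, 0.0012, 0.0243]
tool_rot: [0.707, -0.0, -0.707, -0.0]
force: [-0.3, -0.4, 3.0]
finger_gap: 0.603
t: 9.2
tcp_pos: [0.5433, 0.0012, 0.0243]
tool_rot: [0.707, -0.0, -0.707, -0.0]
force: [-1.2, -0.7, 6.5]
finger_gap: 0.604
```

```bash
python3 -m crank '[[0.04,-0.01,0,0,0],[0.04,-0.03,0,0,0],[0.04,-0.04,0,0,0],[0.04,-0.03,0.015,0.01,0],[0.04,0,0.03,0.015,0]]';  python3 -m crank '[[0.04,0,0.045,0.015,0],[0.04,0,0.045,0.015,0],[0.04,0,0.045,0.015,0],[0.04,0,0.045,0.01,0],[0.04,0,0.03,0,0]]'
python3 - <<'E'
from h import *
d,T,s=wrist(); cv2.imwrite("pics/w4.png",d["image"]); print(s['tcp_pos'],s['finger_gap'])
P=cloud(d,T); 
for lo,hi in [(0.009,.021)]:
  m=((P[...,2]>lo)&(P[...,2]<hi)).astype(np.uint8)
  n,l,st,c=cv2.connectedComponentsWithStats(m)
  for k in range(1,n):
    if st[k,4]>800:
        Q=P[l==k]; print(st[k],np.median(Q[:,2]),cv2.minAreaRect((Q[:,:2]*1000).astype(np.float32)))
E
```

```text
t: 9.7
tcp_pos: [0.5213, -0.0436, 0.1381]
tool_rot: [0.711, -0.0, -0.704, 0.002]
force: [0.8, -1.1, -0.6]
finger_gap: 0.604
t: 10.2
tcp_pos: [0.4613, -0.2564, 0.1341]
tool_rot: [-0.707, 0.001, 0.707, 0.001]
force: [0.9, -0.8, -0.4]
finger_gap: 0.6
[ 0.46131442 -0.25635479  0.13413587] 0.5997364034551201
[587   0  53  22 802] 0.01068857496824449 ((599.1336059570312, -467.57916259765625), (38.21942138671875, 13.548473358154297), 89.98914337158203)
[ 245  132  231  134 4254] 0.01461966207835616 ((459.536376953125, -290.40985107421875), (184.19131469726562, 84.11292266845703), 79.42390441894531)
```

View pics/w4.png

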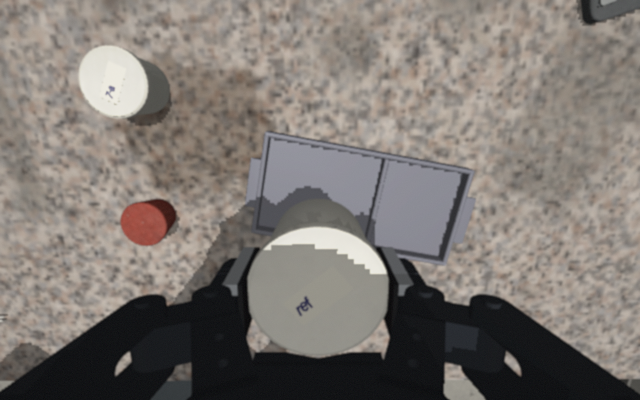

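The pot is at (318,290), still upright, over the right tray's larger compartment (divider at (380,190)). Lowering.

```bash
python3 -m crank '[[0.04,0.02,0,-0.003,0],[0.04,0.04,0,0,0],[0.04,0.025,0,0,0],[0.04,0.01,0,0,0],[0.04,0.007,0,0,0]]';  python3 -m crank '[[0.04,0.003,0,0,0],[0.04,0,0,0,0]]'
```

```text
t: 10.75
tcp_pos: [0.4657, -0.2533, 0.0312]
tool_rot: [-0.707, 0.0, 0.707, 0.001]
force: [0.6, -0.1, -0.5]
finger_gap: 0.599
t: 10.95
tcp_pos: [0.4663, -0.2538, 0.0294]
tool_rot: [0.707, -0.001, -0.707, -0.0]
force: [-0.3, 0.2, 0.5]
finger_gap: 0.606
```

```bash
python3 -m crank '[[0.04,0.001,0.003,0,0],[0.07,0,0,0,0],[0.075,0,0,0,0],[0.075,0,0,0,0],[0.075,-0.01,0,0,0]]';  python3 -m crank '[[0.08,-0.04,0,0,0],[0.085,-0.045,-0.01,0,0],[0.085,-0.04,-0.02,0,0],[0.085,-0.02,-0.02,0,0],[0.085,0,0,0,0]]'
python3 - <<'E'
from h import *
d,T,s=wrist(); cv2.imwrite("pics/w5.png",d["image"]); print(s['tcp_pos'],s['finger_gap'])
P=cloud(d,T); 
for lo,hi in [(0.009,.021),(.052,.065),(.038,.048)]:
  m=((P[...,2]>lo)&(P[...,2]<hi)).astype(np.uint8)
  n,l,st,c=cv2.connectedComponentsWithStats(m)
  for k in range(1,n):
    if st[k,4]>800:
        Q=P[l==k]; print(st[k],np.median(Q[:,2]),cv2.minAreaRect((Q[:,:2]*1000).astype(np.float32)))
E
```

```text
t: 11.45
tcp_pos: [0.4651, -0.2561, 0.0374]
tool_rot: [-0.706, -0.0, 0.708, 0.001]
force: [0.4, -0.5, 0.1]
finger_gap: 0.876
t: 11.95
tcp_pos: [0.4668, -0.2054, 0.1866]
tool_rot: [0.709, -0.001, -0.705, 0.001]
force: [0.9, -0.4, -0.9]
finger_gap: 0.997
[ 0.46677994 -0.20541372  0.18658024] 0.9969836824455637
[ 593    0   47   48 1873] 0.011873625314254788 ((614.7310791015625, -464.072509765625), (40.34379196166992, 36.57128143310547), 16.627286911010742)
[ 309  136  193  114 3550] 0.014701843683611743 ((459.37371826171875, -290.5339660644531), (183.9060516357422, 84.1822280883789), 79.46598052978516)
[ 208  295   91   28 1344] 0.01633379299475457 ((333.91583251953125, -136.5101776123047), (17.025766372680664, 98.08413696289062), 9.005327224731445)
[ 348  164   65   63 3199] 0.05981527403734843 ((468.9722595214844, -257.84051513671875), (53.04716110229492, 52.85808563232422), 18.332353591918945)
[ 187   67   57   58 2612] 0.04361662522425158 ((548.685791015625, -122.04631805419922), (45.49020004272461, 44.3813591003418), 88.9423599243164)
```

View pics/w5.png

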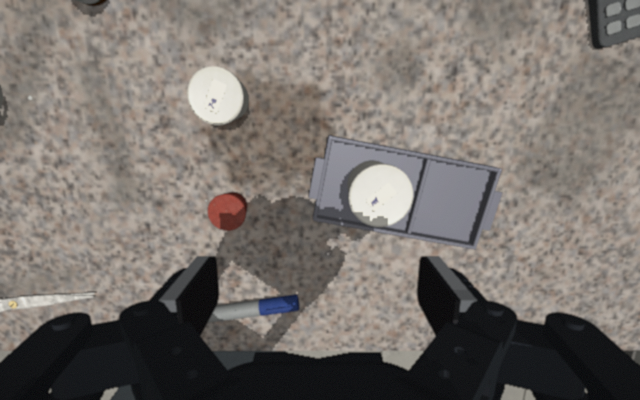

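Second large pot is in the right tray at (381,195), flat (59.8 mm) and within 3 mm of centre. Next, the small pot near the bottle.

```bash
python3 -m crank '[[0.085,0,-0.03,-0.01,0],[0.085,0,-0.04,-0.02,0],[0.085,0,-0.04,-0.025,0],[0.085,0,-0.04,-0.025,0],[0.085,0,-0.04,-0.025,0]]';  python3 -m crank '[[0.085,0,-0.04,-0.025,0],[0.085,0,-0.04,-0.01,0],[0.085,0,-0.035,0,0],[0.085,0,-0.01,0,0],[0.085,0,0,0,0]]'
python3 - <<'E'
from h import *
d,T,s=wrist(); cv2.imwrite("pics/w6.png",d["image"]); print(s['tcp_pos'],s['finger_gap'])
P=cloud(d,T); 
for lo,hi in [(.038,.048)]:
  m=((P[...,2]>lo)&(P[...,2]<hi)&(d["image"].min(-1)>100)).astype(np.uint8)
  n,l,st,c=cv2.connectedComponentsWithStats(m)
  for k in range(1,n):
    if st[k,4]>800:
        Q=P[l==k]; print(st[k],np.median(Q[:,2]),cv2.minAreaRect((Q[:,:2]*1000).astype(np.float32)))
E
```

```text
t: 12.5
tcp_pos: [0.5714, -0.016, 0.1814]
tool_rot: [-0.706, 0.001, 0.708, 0.001]
force: [-0.0, -0.1, -0.8]
finger_gap: 1.001
t: 13.0
tcp_pos: [0.6055, 0.109, 0.1813]
tool_rot: [-0.706, -0.0, 0.708, -0.001]
force: [0.1, -0.5, 0.3]
finger_gap: 0.996
[0.60553339 0.10897804 0.18131665] 0.996275964692054
[ 290  123   54   55 2339] 0.04378975864490825 ((642.9351196289062, 109.88955688476562), (44.35425567626953, 44.82585906982422), 89.0908432006836)
[ 546  230   52   49 1877] 0.04409437220922191 ((549.3590087890625, -121.36688232421875), (44.93046951293945, 44.892154693603516), 73.41938018798828)
```

View pics/w6.png

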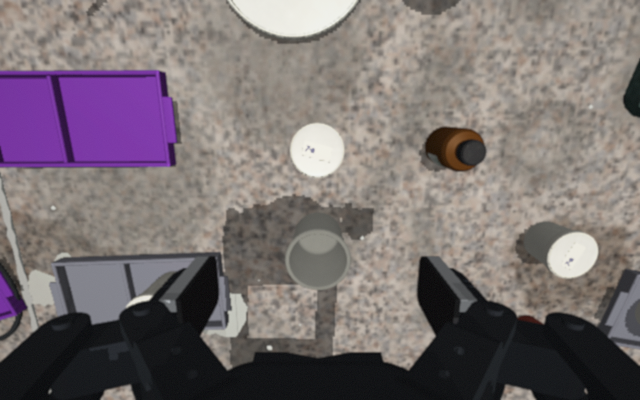

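Small pot at (317,150), bottle at (458,150), beaker at (317,252). Advance and descend.

```bash
python3 -m crank '[[0.085,0,0,-0.02,0],[0.085,0.01,-0.001,-0.016,0],[0.085,0.03,0,0,0],[0.085,0.04,0,0,0],[0.085,0.03,0,0,0]]';  python3 -m crank '[[0.085,0.02,0,0,0],[0.085,0.015,0,0,0],[0.085,0,0,0,0],[0.085,0,0,0,0]]'
```

```text
t: 13.55
tcp_pos: [0.6416, 0.1063, 0.0706]
tool_rot: [-0.706, 0.002, 0.708, 0.001]
force: [-0.1, -0.3, -0.6]
finger_gap: 0.997
t: 13.95
tcp_pos: [0.6428, 0.1081, 0.0382]
tool_rot: [0.707, -0.001, -0.707, -0.001]
force: [0.5, -0.1, 0.1]
finger_gap: 0.997
```

```bash
python3 -m crank '[[0.085,0.01,-0.002,0.001,0],[0.085,0.009,0,0,0],[0.085,0,0,0,0]]' 40; python3 -m crank '[[0.04,0,0,0,0],[0.03,0,0,0,0],[0.03,0,0,0,0],[0.03,0,0,0,0],[0.03,0,0,0,0]]'; python3 -m crank '[[0.03,0,0,0,0],[0.03,0,0,0,0],[0.03,0,0,0,0]]'
```

```text
t: 14.25
tcp_pos: [0.6403, 0.1113, 0.0179]
tool_rot: [-0.706, 0.0, 0.708, 0.0]
force: [-0.6, 0.2, -0.4]
finger_gap: 0.994
t: 14.75
tcp_pos: [0.6418, 0.1112, 0.0195]
tool_rot: [0.708, -0.0, -0.707, -0.0]
force: [0.1, -0.1, 3.5]
finger_gap: 0.506
t: 15.05
tcp_pos: [0.6418, 0.1112, 0.0195]
tool_rot: [0.708, -0.0, -0.707, -0.0]
force: [0.7, 0.9, 5.4]
finger_gap: 0.509
```

```bash
python3 -m crank '[[0.03,-0.01,0,0,0],[0.03,-0.03,0,0,0],[0.03,-0.04,0,0,0],[0.03,-0.03,-0.01,0.005,0],[0.03,0,-0.025,0.02,0]]';  python3 -m crank '[[0.03,0,-0.035,0.025,0],[0.03,0,-0.04,0.03,0],[0.03,0,-0.04,0.03,0],[0.03,0,-0.04,0.025,0],[0.03,0,-0.03,0.015,0]]'; python3 -m crank '[[0.03,0,0,0,0]]'
python3 - <<'E'
from h import *
d,T,s=wrist(); cv2.imwrite("pics/w7.png",d["image"]); print(s['tcp_pos'],s['finger_gap'])
P=cloud(d,T); 
for lo,hi in [(0.009,.021)]:
  m=((P[...,2]>lo)&(P[...,2]<hi)).astype(np.uint8)
  n,l,st,c=cv2.connectedComponentsWithStats(m)
  for k in range(1,n):
    if st[k,4]>800:
        Q=P[l==k]; print(st[k],np.median(Q[:,2]),cv2.minAreaRect((Q[:,:2]*1000).astype(np.float32)))
E
```

```text
t: 15.55
tcp_pos: [0.6218, 0.1449, 0.1341]
tool_rot: [0.712, -0.001, -0.702, -0.002]
force: [1.2, 1.1, -1.3]
finger_gap: 0.505
t: 16.05
tcp_pos: [0.4882, 0.333, 0.1287]
tool_rot: [-0.706, 0.0, 0.708, -0.0]
force: [0.4, 0.5, 0.4]
finger_gap: 0.505
t: 16.15
tcp_pos: [0.4881, 0.3347, 0.1288]
tool_rot: [-0.706, -0.002, 0.708, -0.001]
force: [-0.4, 0.1, -0.6]
finger_gap: 0.503
[0.48806973 0.33469947 0.12880002] 0.5028932786164159
[ 203    0  247   12 2126] 0.015051159104966405 ((627.8218383789062, 329.8957824707031), (7.311774253845215, 167.77882385253906), 0.2671075463294983)
[   0  123  208  156 4725] 0.014627607909733498 ((483.8491516113281, 516.5528564453125), (84.23490142822266, 183.24717712402344), 17.09873390197754)
[ 254  142  236  109 3969] 0.014712396349639278 ((489.5282287597656, 292.3800964355469), (84.0697021484375, 184.25953674316406), 2.2947728633880615)
```

View pics/w7.png

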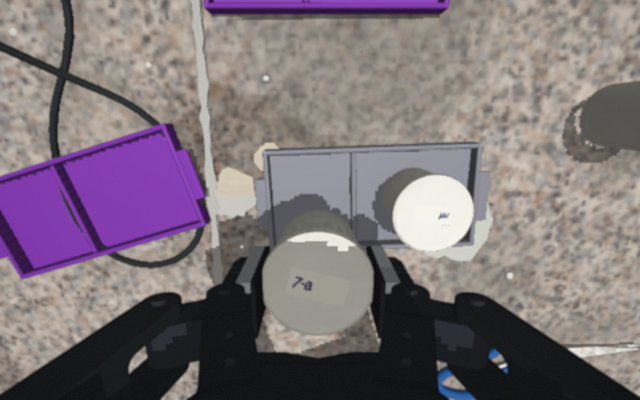

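Small pot held at (318,285); smaller compartment at (305,190), large pot at (433,210). Lowering, biased slightly away from the large pot.

```bash
python3 -m crank '[[0.03,0.02,-0.007,0.001,0],[0.03,0.035,0,0,0],[0.03,0.025,0,0,0],[0.03,0.012,0,0,0],[0.03,0.007,0,0,0]]';  python3 -m crank '[[0.03,0.003,0,0,0],[0.03,0,0,0,0]]'
```

```text
t: 16.7
tcp_pos: [0.4906, 0.3372, 0.0287]
tool_rot: [-0.707, 0.001, 0.708, 0.001]
force: [-0.4, 0.1, -0.1]
finger_gap: 0.504
t: 16.9
tcp_pos: [0.4912, 0.3382, 0.0273]
tool_rot: [0.707, -0.0, -0.707, -0.001]
force: [0.7, -0.9, -0.2]
finger_gap: 0.501
```

```bash
python3 -m crank '[[0.03,0.003,-0.003,0.003,0],[0.03,0.001,0,0,0],[0.03,0,0,0,0]]'
```

```text
t: 17.2
tcp_pos: [0.4874, 0.3416, 0.0232]
tool_rot: [0.707, -0.0, -0.707, -0.0]
force: [0.3, -0.1, -0.5]
finger_gap: 0.508
```

```bash
python3 -m crank '[[0.055,0,0,0,0],[0.06,0,0,0,0],[0.062,0,0,0,0],[0.062,0,0,0,0],[0.062,-0.01,0,0,0]]';  python3 -m crank '[[0.062,-0.03,0,0,0],[0.07,-0.045,0,0,0],[0.085,-0.045,0.03,0,0],[0.085,-0.03,0.04,0,0],[0.085,0,0,0,0]]'
python3 - <<'E'
from h import *
d,T,s=wrist(); cv2.imwrite("pics/w8.png",d["image"]); print(s['tcp_pos'],s['finger_gap'])
P=cloud(d,T); 
for lo,hi in [(0.009,.021),(.052,.065),(.038,.049)]:
  m=((P[...,2]>lo)&(P[...,2]<hi)&((d["image"].min(-1)>70)|(lo<.02))).astype(np.uint8)
  n,l,st,c=cv2.connectedComponentsWithStats(m)
  for k in range(1,n):
    if st[k,4]>800:
        Q=P[l==k]; print(st[k],np.median(Q[:,2]),cv2.minAreaRect((Q[:,:2]*1000).astype(np.float32)))
E
```

```text
t: 17.7
tcp_pos: [0.4865, 0.3408, 0.032]
tool_rot: [-0.706, 0.001, 0.708, 0.0]
force: [-0.4, -0.3, 0.2]
finger_gap: 0.729
t: 18.2
tcp_pos: [0.4898, 0.2712, 0.1845]
tool_rot: [0.71, -0.001, -0.704, -0.002]
force: [1.6, -0.7, -0.2]
finger_gap: 0.998
[0.4898338  0.27123161 0.18452994] 0.9981734370537155
[ 137    0  221   37 1923] 0.014789416319638371 ((638.0359497070312, 329.3818359375), (27.995473861694336, 183.08682250976562), 0.08296463638544083)
[   0  127  162  132 2986] 0.014539108274595341 ((484.7807312011719, 513.4295654296875), (84.17091369628906, 176.9058074951172), 17.073896408081055)
[ 198  141  195   93 3395] 0.014560919824304241 ((489.3973083496094, 292.20745849609375), (84.1714096069336, 184.25021362304688), 2.2627549171447754)
[518  85  46  64 813] 0.05874874028235488 ((554.9581909179688, 97.79837036132812), (47.106605529785156, 27.055116653442383), 0.21376942098140717)
[ 301  165   65   64 3216] 0.05977735263896555 ((491.37030029296875, 258.7391052246094), (52.81864929199219, 52.92326354980469), 79.9448013305664)
[ 211  171   53   52 2164] 0.04665208403234103 ((489.0353088378906, 341.75), (44.60319137573242, 44.965938568115234), 43.85340881347656)
```

View pics/w8.png

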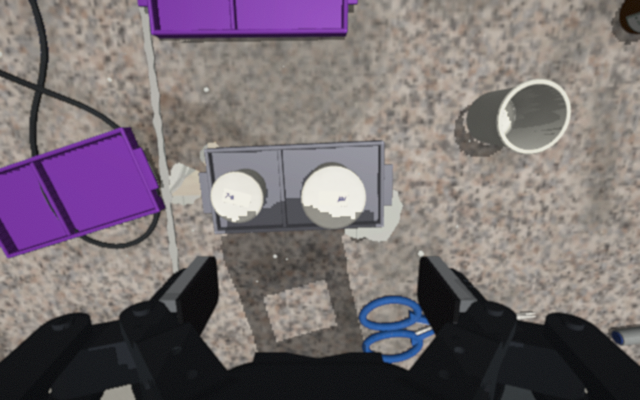

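Small pot stands in the left tray at (237,196): lid 46.7 mm, centred. On to the last small pot.

```bash
python3 -m crank '[[0.085,0,0.03,0,0],[0.085,0,0.045,-0.005,0],[0.085,0,0.045,-0.01,0],[0.085,0,0.045,-0.01,0],[0.085,0,0.045,-0.01,0]]';  python3 -m crank '[[0.085,0,0.045,-0.01,0],[0.085,0,0.045,-0.01,0],[0.085,0,0.045,0,0],[0.085,0,0.035,0,0],[0.085,0,0.01,0,0]]'; python3 -m crank '[[0.085,0.02,0,0,0],[0.085,0.03,0,0,0],[0.085,0,0,0,0]]'
```

```text
t: 18.75
tcp_pos: [0.5218, 0.0629, 0.1785]
tool_rot: [-0.706, -0.0, 0.708, 0.0]
force: [0.2, -0.5, -0.6]
finger_gap: 0.995
t: 19.25
tcp_pos: [0.5423, -0.1193, 0.1784]
tool_rot: [-0.707, 0.002, 0.707, 0.002]
force: [1.2, 0.2, -0.1]
finger_gap: 0.999
t: 19.55
tcp_pos: [0.5389, -0.114, 0.1256]
tool_rot: [-0.704, -0.001, 0.71, 0.002]
force: [-0.8, 0.4, 0.2]
finger_gap: 1.0
```

```bash
python3 -m crank '[[0.085,0.02,0.005,-0.003,0],[0.085,0.03,0,0,0],[0.085,0.02,0,0,0],[0.085,0.015,0,0,0],[0.085,0,0,0,0]]'; python3 -m crank '[[0.085,0,0,0,0]]'
```

```text
t: 20.05
tcp_pos: [0.5439, -0.1198, 0.0431]
tool_rot: [-0.706, -0.001, 0.708, 0.001]
force: [-0.6, 0.7, 0.1]
finger_gap: 0.996
t: 20.15
tcp_pos: [0.5453, -0.1208, 0.0449]
tool_rot: [0.707, -0.0, -0.707, -0.0]
force: [0.2, 0.2, -0.5]
finger_gap: 0.996
```

```bash
python3 -m crank '[[0.085,0.013,0,-0.001,0],[0.085,0.011,0,0,0],[0.085,0,0,0,0],[0.085,0,0,0,0]]'
```

```text
t: 20.55
tcp_pos: [0.5456, -0.1213, 0.02]
tool_rot: [-0.707, 0.0, 0.707, 0.001]
force: [0.6, -0.1, 0.9]
finger_gap: 0.995
```

```bash
python3 -m crank '[[0.04,0,0,0,0],[0.03,0,0,0,0],[0.03,0,0,0,0],[0.03,0,0,0,0],[0.03,0,0,0,0]]' 40; python3 -m crank '[[0.03,0,0,0,0],[0.03,0,0,0,0],[0.03,0,0,0,0]]'
```

```text
t: 21.05
tcp_pos: [0.5462, -0.1217, 0.021]
tool_rot: [0.707, -0.001, -0.707, -0.0]
force: [-0.5, -0.7, 5.3]
finger_gap: 0.504
t: 21.35
tcp_pos: [0.5462, -0.1217, 0.021]
tool_rot: [0.707, -0.001, -0.707, -0.0]
force: [-0.6, -0.3, 5.9]
finger_gap: 0.501
```

```bash
python3 -m crank '[[0.03,-0.01,0,0,0],[0.03,-0.03,0,0,0],[0.03,-0.04,0,0,0],[0.03,-0.03,0.01,0.005,0],[0.03,0,0.025,0.01,0]]';  python3 -m crank '[[0.03,0,0.035,0.02,0],[0.03,0,0.045,0.02,0],[0.03,0,0.045,0.02,0],[0.03,0,0.035,0.015,0],[0.03,0,0.02,0.005,0]]'; python3 -m crank '[[0.03,0,0,0,0]]'
python3 - <<'E'
from h import *
d,T,s=wrist(); cv2.imwrite("pics/w9.png",d["image"]); print(s['tcp_pos'],s['finger_gap'])
E
```

```text
t: 21.85
tcp_pos: [0.5338, -0.1565, 0.135]
tool_rot: [0.71, -0.001, -0.704, 0.002]
force: [0.5, -0.4, -0.8]
finger_gap: 0.507
t: 22.35
tcp_pos: [0.4491, -0.3393, 0.1307]
tool_rot: [0.707, -0.002, -0.707, -0.001]
force: [0.4, 0.5, -0.8]
finger_gap: 0.505
t: 22.45
tcp_pos: [0.4501, -0.3399, 0.1308]
tool_rot: [0.708, -0.003, -0.707, -0.001]
force: [-0.5, -1.0, -1.0]
finger_gap: 0.508
[ 0.45009294 -0.33986165  0.13079987] 0.5076976998674019
```

View pics/w9.png

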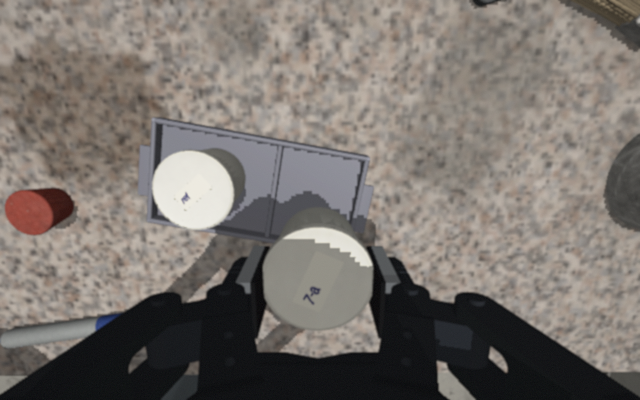

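The pot is at (318,278), upright, above the smaller compartment (320,190); the large pot is at (193,190). Lowering.

```bash
python3 -m crank '[[0.03,0.02,0,0,0],[0.03,0.035,0,0,0],[0.03,0.025,0,0,0],[0.03,0.012,0,0,0],[0.03,0.005,0,0,0]]';  python3 -m crank '[[0.03,0,0,0,0],[0.03,0,0,0,0]]'
```

```text
t: 23.0
tcp_pos: [0.4505, -0.3346, 0.0323]
tool_rot: [-0.706, -0.001, 0.708, 0.001]
force: [-0.1, 0.5, -1.0]
finger_gap: 0.511
t: 23.2
tcp_pos: [0.4514, -0.3366, 0.0344]
tool_rot: [0.708, -0.001, -0.707, 0.0]
force: [-0.0, -0.2, -1.4]
finger_gap: 0.505
```

```bash
python3 -m crank '[[0.03,0.006,0.001,0.001,0],[0.03,0.004,0,0,0],[0.03,0,0,0,0],[0.03,0,0,0,0]]'
```

```text
t: 23.6
tcp_pos: [0.4499, -0.338, 0.024]
tool_rot: [0.707, -0.001, -0.707, -0.0]
force: [-1.2, -0.5, 4.2]
finger_gap: 0.505
```

Touchdown (4 N). Release and retreat.

```bash
python3 -m crank '[[0.055,0,0,0,0],[0.06,0,0,0,0],[0.062,0,0,0,0],[0.062,0,0,0,0],[0.062,-0.01,0,0,0]]';  python3 -m crank '[[0.062,-0.03,0,0,0],[0.07,-0.045,0,0,0],[0.085,-0.045,-0.02,0,0],[0.085,-0.03,-0.02,0,0],[0.085,0,0,0,0]]'; python3 -m crank '[[0.085,0,0,0,0]]'
python3 - <<'E'
from h import *
d,T,s=wrist(); cv2.imwrite("pics/w10.png",d["image"]); print(s['tcp_pos'],s['finger_gap'])
P=cloud(d,T); 
for lo,hi in [(0.009,.021),(.052,.065),(.038,.049)]:
  m=((P[...,2]>lo)&(P[...,2]<hi)&((d["image"].min(-1)>70)|(lo<.02))).astype(np.uint8)
  n,l,st,c=cv2.connectedComponentsWithStats(m)
  for k in range(1,n):
    if st[k,4]>800:
        Q=P[l==k]; print(st[k],np.median(Q[:,2]),cv2.minAreaRect((Q[:,:2]*1000).astype(np.float32)))
d=snapshot("top");cv2.imwrite("pics/top1.png",cv2.resize(d["image"][150:280,180:500],None,fx=2.5,fy=2.5)); T=np.linalg.inv(d["extrinsics"]);P=cloud(d,T)
for u,v in [(302,209),(384,246),(343,177)]:
    x0=P[v-17:v+18,u-17:u+18]; z=np.nan_to_num(x0[...,2]); top=np.percentile(z[12:23,12:23],60)
    n,l,st,c=cv2.connectedComponentsWithStats((np.abs(z-top)<0.006).astype(np.uint8)); k=l[17,17] or 1+np.argmax(st[1:,4])
    cc=c[k]+[u-17,v-17]; print((u,v),onplane(d,T,cc[0],cc[1],top).round(4))
E
```

```text
t: 24.1
tcp_pos: [0.4489, -0.3365, 0.0326]
tool_rot: [-0.706, -0.0, 0.708, 0.001]
force: [-0.8, -0.3, -1.4]
finger_gap: 0.721
t: 24.6
tcp_pos: [0.4513, -0.2968, 0.1884]
tool_rot: [0.709, -0.002, -0.705, 0.002]
force: [-0.2, -0.4, 0.1]
finger_gap: 1.001
t: 24.7
tcp_pos: [0.45, -0.2973, 0.1846]
tool_rot: [0.708, -0.001, -0.707, 0.001]
force: [0.2, -1.0, -1.0]
finger_gap: 0.992
[ 0.44999511 -0.2972847   0.18463046] 0.9921441832507343
[ 495    0  145   60 3478] 0.015301997766890674 ((599.01904296875, -516.7763671875), (138.5391387939453, 39.62522506713867), 77.11853790283203)
[ 212  116  198  118 3635] 0.014613515749425987 ((459.3031005859375, -290.63470458984375), (184.40689086914062, 84.31159973144531), 79.42787170410156)
[610 133  30  82 922] 0.014955926614835025 ((458.93292236328125, -592.01123046875), (79.69011688232422, 24.89644432067871), 11.852510452270508)
[ 87 289  72  24 901] 0.01575983950650539 ((327.1947937011719, -92.96366882324219), (16.714183807373047, 75.88752746582031), 9.077765464782715)
[ 237  143   66   65 3379] 0.05972101275333275 ((468.93292236328125, -258.13201904296875), (52.665794372558594, 53.14815139770508), 39.965999603271484)
[ 338  165   53   53 2159] 0.0467961243331505 ((452.91864013671875, -337.736328125), (45.11309051513672, 44.75270080566406), 59.7508430480957)
(302, 209) [0.5536 0.1102 0.0026]
(384, 246) [ 0.4438 -0.119   0.0298]
(343, 177) [ 0.6388 -0.0086  0.0523]
```

View pics/w10.png

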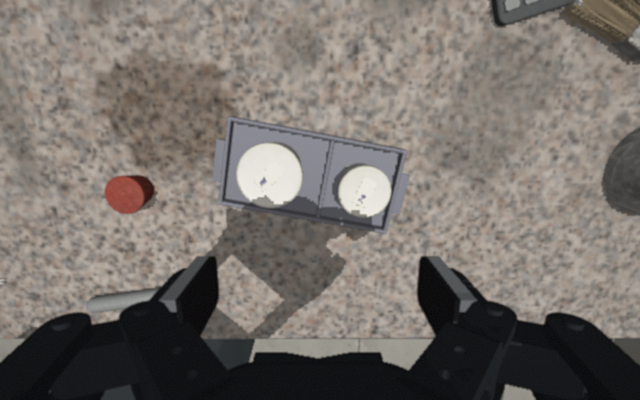

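View pics/top1.png

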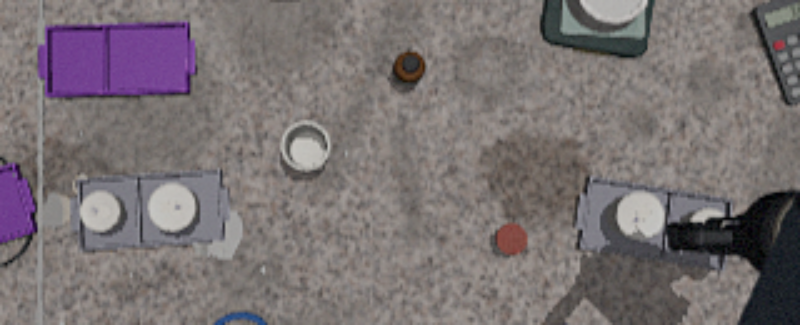

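All four pots are seated, the bystanders haven't moved, and the gripper is clear. Handing in.

```bash
python3 -c "
from station import manip
print(manip.sign_off())"
```

```text
the job is handed in; nothing more can be done
None
```

I dealt all four pots in the order asked: large left, large right, small left, small right. I handed the job in at about 25 s, with the fingers open and the gripper lifted well clear. Sign-off reports no verdict.

**Pots:** The last wrist views show every pot within about 4 mm of its compartment's centre. Lid tops read 59.7–59.8 mm on the large pots and 46.7–46.8 mm on the small ones, against 60 and 47 mm for a pot flat on the floor.

**Bystanders:** In the final top view the beaker, stopper and bottle were within 1 mm of where they started.

**Disagreement:** The wrist camera read x about 2–3 mm larger than the top camera throughout, well inside the tolerances. No check failed, but in the final top view the arm partly hid the last small pot, so that one was confirmed by the wrist camera only.

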